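# Put the cleaned gas burners back together

## Task

The burner parts have been washed and lie on the blue drying mat: put them back on the hob. First seat both burner heads (the aluminium rings) over the spigots of their bases, large on large and small on small; only when both heads are on, put the matching black cap on each head, so that everything sits flat and fully home. Set each part down gently rather than dropping it, and leave the polish tin, the herb jar and the brush where they are.

Things in the scene. Friction and masses are not known exactly. Their poses are not given: they have to be found in the camera images.
- large_head: large burner head, loose: bare aluminium ring 60 mm in outer diameter, 24 mm tall, with an open 42 mm bore right through and small dark flame slots around the upper half of its outside. It starts upright on the mat. Origin: centre of its underside; z up along the bore. Same either way round its axis.
- small_head: small burner head, loose: bare aluminium ring 40 mm in outer diameter, 24 mm tall, with an open 26 mm bore right through and small dark flame slots around the upper half of its outside. It starts upright on the mat. Origin: centre of its underside; z up along the bore. Same either way round its axis.
- large_cap: large burner cap, loose: black disc 66 mm in diameter, 11 mm thick, over a round boss 36 mm in diameter (tapering to 30 mm), 7 mm deep; 18 mm tall in all. Starts right way up on the mat, on its boss. Origin: centre of the boss's underside; z up. The boss drops into the 42 mm bore of the large head and the disc rests on the head's top: cap origin 17 mm above the head's origin.
- small_cap: small burner cap, loose: black disc 46 mm in diameter, 11 mm thick, over a round boss 20 mm in diameter (tapering to 14 mm), 7 mm deep; 18 mm tall in all. Starts right way up on the mat, on its boss. Origin: centre of the boss's underside; z up. The boss drops into the 26 mm bore of the small head and the disc rests on the head's top: cap origin 17 mm above the head's origin.
- large_base: large burner base, fixed on the hob: flat dark steel plate, 96 mm diameter, 6 mm thick, with a brass spigot in its middle that rises 12 mm above the plate (36 mm diameter, tapering to 30 mm at its top). Origin: centre of the plate's underside, 50 mm above the counter; z up. The large head sits over the spigot, flat on the plate: head origin 6 mm above this origin.
- small_base: small burner base, fixed on the hob: flat dark steel plate, 72 mm diameter, 6 mm thick, with a brass spigot in its middle that rises 12 mm above the plate (20 mm diameter, tapering to 14 mm at its top). Origin: centre of the plate's underside, 50 mm above the counter; z up. The small head sits over the spigot, flat on the plate: head origin 6 mm above this origin.
- mat: light blue drying mat, fixed on the counter, 270 x 250 x 4 mm; the four burner parts start on it in two rows of two, about 140 mm apart, the tin in the middle. Origin: centre of its underside. The steel hob (440 x 260 mm, top 50 mm above the counter, two knobs 18 mm tall at its end nearest the robot, otherwise bare but for the bases) is at the other side, left or right.
- polish_tin: bystander: small red tin with aluminium lid, 36 mm diameter, 35 mm tall, standing loose in the middle of the mat; origin: centre of its underside. Not to be disturbed.
- herb_jar: bystander: green glass jar with wooden cap, 52 mm diameter, 100 mm tall, standing loose on the counter at the far end between hob and mat; origin: centre of its underside. Not to be disturbed.
- brush: bystander: wooden scrubbing brush, 110 x 40 x 32 mm, lying loose on the counter at the near end between hob and mat, bristles down, long side along its x; origin: centre of its underside. Not to be disturbed.
There are look-alikes about, which are no part of the job. Leave any orange or pink look-alike of the small_head alone.

How it is judged:
By the outcome, as a careful person would: the job done as asked, in the order asked, and still so for the second after the job is handed in, with the robot touching nothing.
It also fails if it takes over 147 s, if anything falls off the work surface, if the arm or the gripper's body presses on something with over 40 N, if the wrist force passes 120 N, or if a joint passes its speed limit or range.

## Robot

A 6-joint arm with a two-finger parallel gripper is mounted at the origin on the work surface. World frame = base frame: x ahead of the robot, y to its left, z up, the work surface at z = 0. Lengths are in m, angles in rad, forces in N, time in s.
With the tool pointing down it reaches from about 0.25 to 0.775 m from the base axis. Payload 4 kg.
Tool frame: the origin (TCP) lies between the finger pads; the fingertips stand 14 mm ahead of it and the grasp point (between the pads) lies 5 mm behind it (tip_reach is the distance from the TCP to the fingertips, in m); z points along the fingers, y is the line along which they close (so a half turn about z gives the same grasp; the last joint's range is limited). The gripper opens to 94 mm and grips with 3 to 60 N. Pads are 16 mm wide; open, the fingers measure 119 mm over their backs; the gripper's body (75 mm by 177 mm) begins 78 mm behind the grasp point.
Start: joints at [1.158, 0.087, 1.371, -0, 1.684, -0.103], TCP at [0.168, 0.524, 0.22] pointing down, gripper open.
Joint ranges: [-3.1, 3.1], [-0.76, 2.03], [0.27, 2.55], [-1.08, 4.22], [0.17, 2.65], [-2.57, 2.57]. Speed limits (rad/s): [2.79, 2.79, 3.14, 3.14, 3.14, 3.14].

## Interface

Orientations are given as [roll, pitch, yaw] about the fixed x, y, z axes, in that order (R = Rz(yaw) Ry(pitch) Rx(roll)).
In Python, from bench import * gives the robot as it stands. The module is installed in compiled form; this text tells all that it offers.
- The arm moves only by the tool servo_tool, never from a script. Its argument "targets" is a list of rows, each a list of 4 numbers: the shift along the tool's x, y, z in cm, then the turn about the tool's z in degrees. A call has 1 to 8 rows; each row is the pose to reach, as a shift and turn from the pose commanded when the call began, along the tool's axes at that moment; what a row does not reach only later rows make up. A row lasts 1/8 s, in which the tool goes at most 62.5 mm and 10.7 degrees, less where a joint would pass 70% of its speed; a pose out of reach is approached as far as the arm can. A call with a gripper value outside its range is refused whole. "claw" is the closure in counts, from 0 (fully open) to 255 (shut), set as the call begins (left out, the last holds). The fingers move at their own pace and stop on an object; the grip force is fixed at half the most. Time passes only in rows, so rows that repeat a pose let the fingers close. It gives the time, the measured TCP pose, the force, the opening and the grip force at its end, in the units of the state.
- get_obs(): the state, without advancing time (a new reading comes with each control period).
- snapshot(name): name is "scene" or "top" or "wrist"; returns the picture (400x640x3 uint8, blue, green, red); there is no depth.
- camera_model(name): a dict with "camera_matrix" (3x3 intrinsics, pixels), "camera_from_world" (4x4, takes a point from world to camera coordinates). Camera axes: x right, y up, looking along -z (the intrinsics and any distortion apply to the point x, -y, -z); pixel columns grow to the right and rows downward; lengths in m; the calibration is good to about 2 mm. A picture is of the moment at which its call begins: read the wrist's pose just before it. camera_model takes no time and is no camera call; for the wrist camera it gives the pose at the moment of the call.
- close_job(): hands the job in; it is judged then, once.
The state is a dict: "time": time; "joint_positions": joint angles; "qvel": joint speeds; "joint_torque": joint torques, N m; "tool_pos": TCP position; "ee_rot": TCP orientation; "wrist_force": force on the tool from outside, world axes, zero at the start; "wrist_torque": the same for the moment, N m; "width": finger opening in m; "finger_force": force on a finger pad.
Only numpy, scipy, OpenCV 4.12 (cv2) and the standard library are available. Lean on these libraries where they do the work, as an engineer would, in place of code of your own. Each camera call takes 0.05 s, during which the arm holds its last target. There are 200 camera calls.

## Working session

There is one attempt and no reset: what is moved stays moved. The work goes in short steps, Python scripts to look and compute and a tool call to move; the robot and the scene stay as the last step left them, time stands still between calls to the robot, and variables do not carry over. Pictures are saved under pics/ and viewed, at most 14 in all, crops included, and the job is handed in when it is done.

Besides the shell and the picture viewer there is one more tool, called after "Call:" in YAML: its name, and indented under it one key for each argument. servo_tool: Moves the arm, as the interface text tells. Its arguments: {"type":"object","properties":{"targets":{"type":"array"},"claw":{"type":"number"}},"required":["targets"]}

```bash
mkdir -p pics
python3 - <<'E'
from bench import *
import cv2
o=get_obs();print({k:o[k] for k in("time","tool_pos","ee_rot","width","wrist_force")})
for n in("top","scene"):
    cv2.imwrite(f"pics/{n}0.png",snapshot(n))
    m=camera_model(n);print(n,m)
E
```

```text
{'time': 0.0, 'tool_pos': array([0.16750473, 0.5233429 , 0.21832171]), 'ee_rot': array([-3.13943670e+00, -2.00301630e-04,  2.83176105e+00]), 'width': 0.09428779402591, 'wrist_force': array([0.1659538 , 0.07400794, 0.2248292 ])}
top {'camera_matrix': array([[435.17490008,   0.        , 319.22067854],
       [  0.        , 435.17490008, 200.82885793],
       [  0.        ,   0.        ,   1.        ]]), 'camera_from_world': array([[ 0.0144852 , -0.99905035,  0.04109241, -0.01209861],
       [ 0.98604077,  0.02108997,  0.16516298, -0.55775683],
       [-0.16587277,  0.03812637,  0.98540987, -0.78571094],
       [ 0.        ,  0.        ,  0.        ,  1.        ]])}
scene {'camera_matrix': array([[365.18250761,   0.        , 315.71800501],
       [  0.        , 365.18250761, 195.82980932],
       [  0.        ,   0.        ,   1.        ]]), 'camera_from_world': array([[ 0.27819216,  0.96047491,  0.00985263, -0.16931866],
       [-0.74149874,  0.20822499,  0.63782598,  0.35897418],
       [ 0.61056428, -0.1847439 ,  0.77011749, -1.26746775],
       [ 0.        ,  0.        ,  0.        ,  1.        ]])}
```

View pics/top0.png

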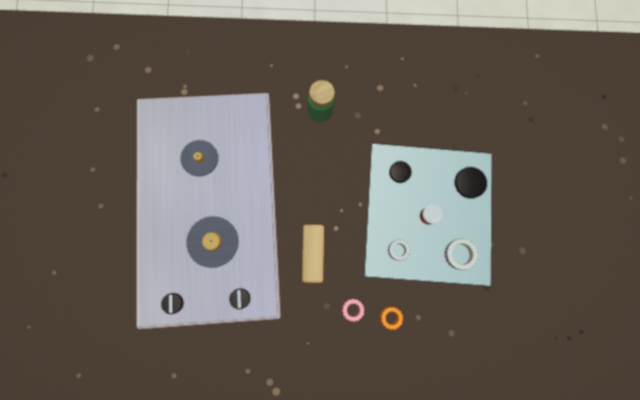

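View pics/scene0.png

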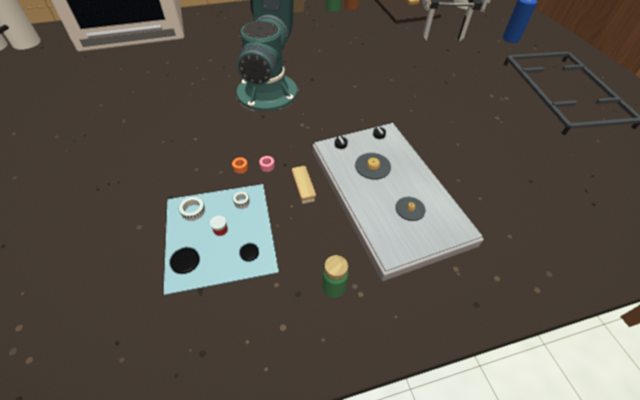

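The top view shows large head (462,254), small head (399,250), large cap (471,182), small cap (400,172), tin (432,214), large base (212,241), small base (199,157). The pink and orange look-alikes are at (353,310) and (392,318). The scene view agrees, with the hob at +y.

```bash
cat > h.py <<'E'
from bench import *
import cv2, numpy as np
from scipy.spatial.transform import Rotation as Ro
def ray(m,px,z):
    """pixels -> world points on plane z"""
    px=np.atleast_2d(px).astype(float);K=m["camera_matrix"];T=m["camera_from_world"];R=T[:3,:3]
    d=np.c_[px,np.ones(len(px))]@np.linalg.inv(K).T
    d=(d*[1,-1,-1])@R; c=-R.T@T[:3,3]
    return c+d*((z-c[2])/d[:,2])[:,None]
def proj(m,p):
    T=m["camera_from_world"];q=(T[:3,:3]@np.array(p,float)+T[:3,3])*[1,-1,-1];q=m["camera_matrix"]@q
    return q[:2]/q[2]
def go(x,y,z,yaw=None):
    """tool-axis shift (cm) and turn (deg) from the present pose to a world pose"""
    o=get_obs();R=Ro.from_euler("xyz",o["ee_rot"])
    d=R.inv().apply(np.array([x,y,z])-o["tool_pos"])*100
    t=0 if yaw is None else -(np.degrees(yaw-o["ee_rot"][2])+90)%180-90   # tool z is down
    return np.round(d,2),round(float(t),1)
E
python3 - <<'E'
from h import *
m=camera_model("top")
for n,p,z in [("LH",(462,254),.028),("SH",(399,250),.028),("LC",(471,182),.022),("SC",(400,172),.022),("LB",(211,241),.068),("SB",(198,156),.068),("tin",(432,214),.039),("jar",(321,92),.1),("brush",(313,253),.032),("pink",(353,310),.02)]:
    print(n,ray(m,p,z)[0].round(3))
w=camera_model("wrist");T=w["camera_from_world"];print(w["camera_matrix"],T.round(3),(-T[:3,:3].T@T[:3,3]).round(3))
o=get_obs();print(o["tool_pos"],o["time"])
R=Ro.from_euler("xyz",o["ee_rot"]);print(R.inv().apply(-T[:3,:3].T@T[:3,3]-o["tool_pos"]),(T[:3,:3]@R.as_matrix()).round(3))
print("to mat view",go(.47,-.27,.30))
E
```

```text
LH [ 0.462 -0.282  0.028]
SH [ 0.468 -0.159  0.028]
LC [ 0.607 -0.308  0.022]
SC [ 0.624 -0.165  0.022]
LB [0.476 0.194 0.068]
SB [0.635 0.227 0.068]
tin [ 0.538 -0.222  0.039]
jar [ 0.755 -0.     0.1  ]
brush [0.459 0.008 0.032]
pink [ 0.353 -0.07   0.02 ]
[[338.26712187   0.         325.58258094]
 [  0.         338.26712187 202.88396718]
 [  0.           0.           1.        ]] [[ 0.305  0.952 -0.003 -0.548]
 [-0.924  0.295 -0.241  0.024]
 [-0.229  0.076  0.97  -0.39 ]
 [ 0.     0.     0.     1.   ]] [0.101 0.544 0.383]
[0.16748682 0.52339651 0.21843372] 0.1
[ 0.07012994 -0.00087335 -0.16432907] [[-0.     1.     0.001]
 [ 0.97  -0.     0.241]
 [ 0.241  0.001 -0.97 ]]
to mat view (array([-53.  , -66.36,  -8.04]), 0.0)
```

```bash
python3 -c "
from h import *
print(go(.54,.21,.24,np.pi))"
```

```text
(array([-45.03, -18.5 ,  -2.13]), -17.7)
```

Call:
servo_tool:
  targets:
    - [-45, -18.5, -2.1, -17.7]
    - [-45, -18.5, -2.1, -17.7]
    - [-45, -18.5, -2.1, -17.7]
    - [-45, -18.5, -2.1, -17.7]
    - [-45, -18.5, -2.1, -17.7]
    - [-45, -18.5, -2.1, -17.7]
    - [-45, -18.5, -2.1, -17.7]
    - [-45, -18.5, -2.1, -17.7]

```text
time: 1.1
tool_pos: [0.5411, 0.2086, 0.2399]
ee_rot: [-3.142, -0.001, 3.14]
wrist_force: [1.3, 0.7, -0.1]
width: 0.094
finger_force: 0.0
```

Call:
servo_tool:
  targets:
    - [0, 0, 0, 0]
    - [0, 0, 0, 0]
    - [0, 0, 0, 0]

```text
time: 1.48
tool_pos: [0.5388, 0.2116, 0.2405]
ee_rot: [3.141, -0.0, -3.14]
wrist_force: [0.2, -0.3, 0.7]
width: 0.0939
finger_force: 0.0
```

Run:
```python
from h import *
o=get_obs();print(o["time"],o["tool_pos"],o["ee_rot"],abs(o["qvel"]).max())
m=camera_model("wrist");cv2.imwrite("pics/w1.png",snapshot("wrist"));np.save("w1.npy",m,allow_pickle=True)
print(proj(m,(.476,.194,.068)),proj(m,(.635,.227,.068)))
```

```text
1.475 [0.53881372 0.21161543 0.24048915] [ 3.14119007e+00 -3.90844796e-04 -3.14043269e+00] 0.006022000301185765
[308.58940021 126.97794436] [340.6487515  277.15140131]
```

View pics/w1.png

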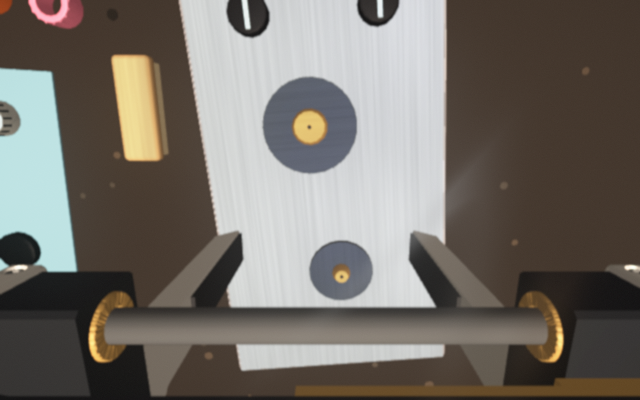

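Wrist view: large base plate at (310,125), with its spigot dot at (309,127). Small base plate at (341,270), dot at (341,276).

```bash
cat >> h.py <<'E'
def circ(P):
    """least-squares circle through xy points with outlier trim"""
    P=P[:,:2]
    for _ in range(4):
        s=np.linalg.lstsq(np.c_[2*P,np.ones(len(P))],(P**2).sum(1),rcond=None)[0]
        r=np.sqrt(s[2]+s[:2]@s[:2]);e=abs(np.hypot(*(P-s[:2]).T)-r);k=e<max(.0006,2*e.std());P=P[k]
    return s[:2].round(4),round(r*2e3,1),len(P),round(e.std()*1e3,2)
def blob(mask,seed,rad):
    """outer contour of the biggest blob within rad pixels of seed"""
    w=np.zeros_like(mask);cv2.circle(w,tuple(int(v) for v in seed),rad,255,-1)
    c,_=cv2.findContours(mask&w,cv2.RETR_EXTERNAL,cv2.CHAIN_APPROX_NONE)
    return max(c,key=cv2.contourArea)[:,0]
E
python3 - <<'E'
from h import *
m=np.load("w1.npy",allow_pickle=True).item();im=cv2.imread("pics/w1.png")
hsv=cv2.cvtColor(im,cv2.COLOR_BGR2HSV)
gold=cv2.inRange(hsv,(8,90,90),(35,255,255))
plate=cv2.inRange(cv2.cvtColor(im,cv2.COLOR_BGR2GRAY),0,140)
for n,s,r,rg in [("L",(310,125),60,25),("S",(341,272),40,14)]:
    print(n,"plate",circ(ray(m,blob(plate,s,r),.056)))
    g=blob(gold,s,rg);print(" gold bottom",circ(ray(m,g,.056)))
for d in((309,127),(341.3,276)): print("dot",ray(m,d,.068))
t=camera_model("top")
E
```

```text
L plate (array([0.4755, 0.1943]), np.float64(93.1), 264, np.float64(0.15))
 gold bottom (array([0.4759, 0.1941]), np.float64(34.4), 97, np.float64(0.15))
S plate (array([0.6327, 0.2275]), np.float64(69.9), 125, np.float64(0.15))
 gold bottom (array([0.6358, 0.2277]), np.float64(19.1), 34, np.float64(0.17))
dot [[0.47602058 0.19439887 0.068     ]]
dot [[0.6336392  0.22769023 0.068     ]]
```

Call:
servo_tool:
  targets:
    - [1.9, -44.2, 0, 0]
    - [1.9, -44.2, 0, 0]
    - [1.9, -44.2, 0, 0]
    - [1.9, -44.2, 0, 0]
    - [1.9, -44.2, 0, 0]
    - [1.9, -44.2, 0, 0]
    - [1.9, -44.2, 0, 0]
    - [1.9, -44.2, 0, 0]

```text
time: 2.52
tool_pos: [0.5197, -0.2341, 0.24]
ee_rot: [-3.141, -0.001, 3.137]
wrist_force: [-0.4, 0.1, 0.0]
width: 0.094
finger_force: 0.0
```

Call:
servo_tool:
  targets:
    - [0, 0, 0, 0]
    - [0, 0, 0, 0]
    - [0, 0, 0, 0]
    - [0, 0, 0, 0]

```text
time: 3.02
tool_pos: [0.5207, -0.2305, 0.2407]
ee_rot: [-3.142, 0.0, -3.141]
wrist_force: [-0.4, -0.2, 0.1]
width: 0.094
finger_force: 0.0
```

Run:
```python
from h import *
o=get_obs();print(o["time"],o["tool_pos"],o["ee_rot"],abs(o["qvel"]).max())
m=camera_model("wrist");cv2.imwrite("pics/w2.png",snapshot("wrist"));np.save("w2.npy",m,allow_pickle=True)
```

```text
3.025 [ 0.52071869 -0.23046165  0.2406905 ] [-3.14156597e+00  3.34370434e-04 -3.14072241e+00] 0.007008520978639065
```

View pics/w2.png

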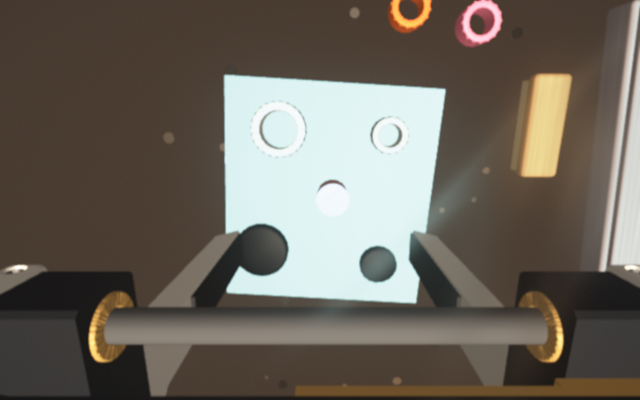

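Large head (278,129), small head (389,135), large cap (264,249), small cap (378,264), tin (332,198); everything is on the mat.

Run:
```python
from h import *
m=np.load("w2.npy",allow_pickle=True).item();im=cv2.imread("pics/w2.png")
hsv=cv2.cvtColor(im,cv2.COLOR_BGR2HSV);g=cv2.cvtColor(im,cv2.COLOR_BGR2GRAY)
print("mat",hsv[165,300],"LHrow",hsv[129,246:312,1])
t,mk=cv2.threshold(hsv[85:175,240:420,1],0,255,cv2.THRESH_BINARY_INV+cv2.THRESH_OTSU);print(t)
ring=np.zeros_like(g);ring[85:175,240:420]=mk
for n,s,r in [("LH",(278,129),36),("SH",(389,135),26)]:
    print(n,circ(ray(m,blob(ring,s,r),.028)),cv2.boundingRect(blob(ring,s,r)))
dark=cv2.inRange(g,0,110)
for n,s,r in [("LC",(264,249),30),("SC",(378,264),24)]:
    b=blob(dark,s,r);
    if n=="LC": b=b[(b[:,0]>240)&~((b[:,0]<252)&(b[:,1]<240))]
    print(n,circ(ray(m,b,.022)),cv2.boundingRect(b))
cv2.imwrite("pics/m.png",cv2.resize(np.vstack([ring[80:180,220:460],dark[220:300,220:460]]),None,fx=3,fy=3))
```

```text
mat [ 90  19 244] LHrow [23 23 23 24 18 10  5  4  4  5  5  6  5  8 22 18 26 31 23 22 22 22 22 22
 22 22 21 21 21 21 21 21 21 21 20 20 21 21 21 21 21 21 21 21 21 21 21 21
 21 22 18  9  5  4  5  6  6  7  5 13 30 24 20 20 20 20]
13.0
LH (array([ 0.4616, -0.2838]), np.float64(58.0), 145, np.float64(0.15)) (251, 102, 55, 55)
SH (array([ 0.4677, -0.1612]), np.float64(38.3), 92, np.float64(0.16)) (372, 117, 37, 37)
LC (array([ 0.6037, -0.3105]), np.float64(64.7), 78, np.float64(0.16)) (241, 224, 47, 51)
SC (array([ 0.622 , -0.1681]), np.float64(43.6), 57, np.float64(0.17)) (360, 247, 36, 34)
```

View pics/m.png

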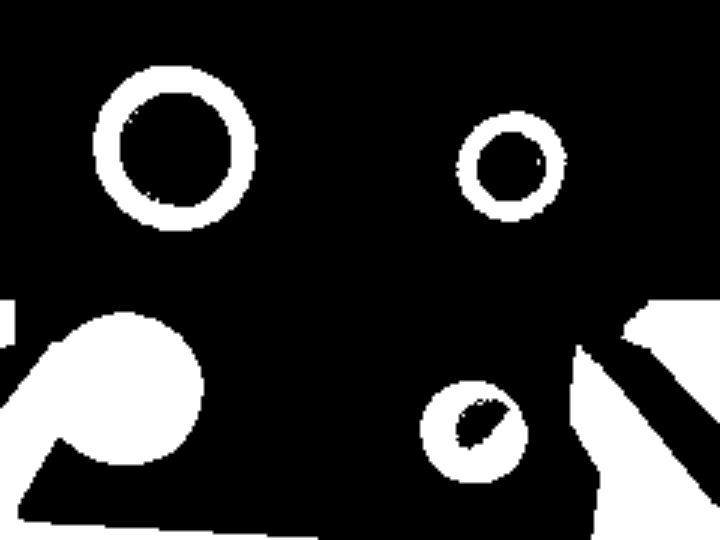

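Call:
servo_tool:
  targets:
    - [5.9, -5.3, 5, 0]
    - [5.9, -5.3, 10, 0]
    - [5.9, -5.3, 15, 0]
    - [5.9, -5.3, 18, 0]
    - [5.9, -5.3, 18, 0]
    - [5.9, -5.3, 18, 0]
    - [5.9, -5.3, 18, 0]

```text
time: 3.95
tool_pos: [0.4629, -0.2854, 0.063]
ee_rot: [-3.139, 0.004, 3.141]
wrist_force: [1.2, -0.5, 0.3]
width: 0.094
finger_force: 0.0
```

```bash
python3 -c "
from h import *
print(go(.4616,-.2838,.021,np.pi),get_obs()['tool_pos'])"
```

```text
(array([0.15, 0.17, 4.2 ]), -0.0) [ 0.46294549 -0.28537832  0.06299873]
```

Call:
servo_tool:
  targets:
    - [0.1, 0.1, 1.5, 0]
    - [0.1, 0.1, 3, 0]
    - [0.1, 0.1, 3.8, 0]
    - [0.1, 0.1, 4.1, 0]
    - [0.1, 0.1, 4.1, 0]
    - [0.1, 0.1, 4.1, 0]

```text
time: 4.7
tool_pos: [0.4608, -0.2838, 0.0198]
ee_rot: [-3.141, 0.001, 3.141]
wrist_force: [-1.1, 0.4, 0.2]
width: 0.0942
finger_force: 0.0
```

Call:
servo_tool:
  targets:
    - [0, 0, 0, 0]
    - [0, 0, 0, 0]
    - [0, 0, 0, 0]
    - [0, 0, 0, 0]
    - [0, 0, 0, 0]
    - [0, 0, 0, 0]
    - [0, 0, 0, 0]
    - [0, 0, 0, 0]
  claw: 255

```text
time: 5.7
tool_pos: [0.4605, -0.2834, 0.0195]
ee_rot: [3.141, 0.0, 3.141]
wrist_force: [0.2, 1.0, 1.1]
width: 0.0599
finger_force: 30.0
```

Call:
servo_tool:
  targets:
    - [0, 0, -1, 0]
    - [0, 0, -4, 0]
    - [0, 0, -10, 0]
    - [0, 0, -14, 0]
    - [0, 0, -14, 0]
    - [0, 0, -14, 0]

```text
time: 6.45
tool_pos: [0.4598, -0.283, 0.1582]
ee_rot: [3.14, -0.002, 3.141]
wrist_force: [-0.2, 0.1, -1.6]
width: 0.0596
finger_force: 30.0
```

Call:
servo_tool:
  targets:
    - [-1.4, 47.7, 0, 0]
    - [-1.4, 47.7, 0, 0]
    - [-1.4, 47.7, 0, 0]
    - [-1.4, 47.7, 0, 0]
    - [-1.4, 47.7, 0, 0]
    - [-1.4, 47.7, 0, 0]
    - [-1.4, 47.7, 0, 0]
    - [-1.4, 47.7, 0, 0]

```text
time: 7.45
tool_pos: [0.4729, 0.1958, 0.1564]
ee_rot: [-3.14, -0.005, -3.14]
wrist_force: [0.5, -0.0, -1.5]
width: 0.0595
finger_force: 30.0
```

Call:
servo_tool:
  targets:
    - [0, 0, 0, 0]
    - [0, 0, 0, 0]
    - [0, 0, 0, 0]
    - [0, 0, 0, 0]
    - [0, 0, 0, 0]

```text
time: 8.07
tool_pos: [0.475, 0.1928, 0.1596]
ee_rot: [3.141, 0.0, 3.139]
wrist_force: [-0.5, -0.5, -0.9]
width: 0.0598
finger_force: 30.0
```

Run:
```python
from h import *
o=get_obs();print(o["time"],o["tool_pos"],o["ee_rot"],o["width"],abs(o["qvel"]).max())
print(go(.4757,.1943,.073,np.pi))
m=camera_model("wrist");cv2.imwrite("pics/w3.png",snapshot("wrist"));np.save("w3.npy",m,allow_pickle=True)
print(proj(m,(.4757,.1943,.068)),proj(m,o["tool_pos"]))
```

```text
8.075 [0.47501318 0.19281014 0.15961977] [3.14146469e+00 2.79309801e-04 3.13939250e+00] 0.059787271598131256 0.005188109959975391
(array([-0.07,  0.15,  8.66]), -0.1)
[328.77044528 212.13772718] [327.36888573 257.91428494]
```

View pics/w3.png

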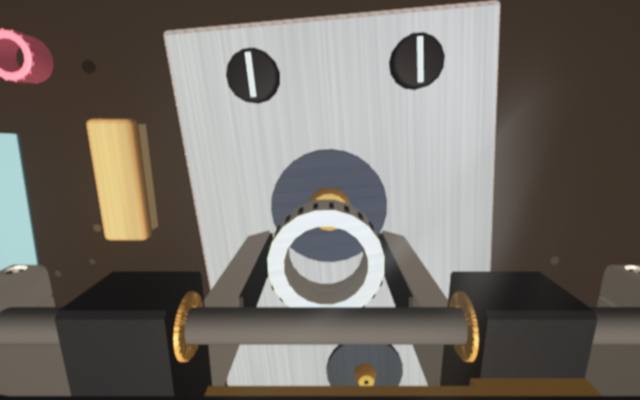

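The large head is held level, with its top face centred at about (328,258). The spigot shows through and behind the bore at (328,212).

Run:
```python
from h import *
m=np.load("w3.npy",allow_pickle=True).item();im=cv2.imread("pics/w3.png");g=cv2.cvtColor(im,cv2.COLOR_BGR2GRAY)
w=cv2.inRange(g,225,255);b=blob(w,(328,258),62)
b=b[(b[:,1]<300)]
print(circ(ray(m,b,.168)),cv2.boundingRect(b))
hsv=cv2.cvtColor(im,cv2.COLOR_BGR2HSV)
pl=cv2.inRange(g,0,140);b=blob(pl,(328,190),62);b=b[(b[:,1]<192)]
print(circ(ray(m,b,.056)))
```

```text
(array([0., 0.]), np.float64(0.0), 0, np.float64(nan)) (268, 211, 116, 89)
(array([0.4747, 0.1943]), np.float64(93.5), 133, np.float64(0.13))
  ret = _var(a, axis=axis, dtype=dtype, out=out, ddof=ddof,
  arrmean = um.true_divide(arrmean, div, out=arrmean,
  ret = ret.dtype.type(ret / rcount)
```

```bash
sed -i 's/k=e<max(.0006,2\*e.std())/k=e<=max(.0006,1.5*np.median(e))/' h.py
python3 - <<'E'
from h import *
m=np.load("w3.npy",allow_pickle=True).item();im=cv2.imread("pics/w3.png");g=cv2.cvtColor(im,cv2.COLOR_BGR2GRAY)
for t in(215,225,235,245):
    w=cv2.inRange(g,t,255);b=blob(w,(328,258),62)
    b=b[(b[:,1]<295)];print(t,circ(ray(m,b,.168)),len(b))
E
```

```text
215 (array([0.4732, 0.1919]), np.float64(53.0), 194, np.float64(1.56)) 399
225 (array([0.4732, 0.192 ]), np.float64(53.4), 146, np.float64(1.09)) 398
235 (array([0.4725, 0.1913]), np.float64(50.4), 90, np.float64(0.29)) 293Traceback (most recent call last):
  File "<stdin>", line 4, in <module>
  File "h.py", line 30, in blob
    return max(c,key=cv2.contourArea)[:,0]
           ~~~^^^^^^^^^^^^^^^^^^^^^^^
ValueError: max() iterable argument is empty
```

Run:
```python
from h import *
m=np.load("w3.npy",allow_pickle=True).item();im=cv2.imread("pics/w3.png");g=cv2.cvtColor(im,cv2.COLOR_BGR2GRAY)
for t in(205,220,235):
    w=cv2.inRange(g,t,255);b=cv2.convexHull(blob(w,(328,258),62))[:,0]
    b=b[(b[:,1]<292)];print(t,circ(ray(m,b,.168)),len(b))
```

```text
205 (array([0.476, 0.192]), np.float64(58.1), 28, np.float64(0.11)) 28
220 (array([0.4759, 0.1919]), np.float64(57.8), 29, np.float64(0.06)) 29
235 (array([0.4757, 0.1919]), np.float64(56.7), 12, np.float64(0.08)) 25
```

Call:
servo_tool:
  targets:
    - [0.05, 0.2, 2, 0]
    - [0.05, 0.2, 5, 0]
    - [0.05, 0.2, 6.5, 0]
    - [0.05, 0.2, 7, 0]
    - [0.05, 0.2, 7.5, 0]
    - [0.05, 0.2, 8, 0]
    - [0.05, 0.2, 8.3, 0]
    - [0.05, 0.2, 8.5, 0]

```text
time: 9.12
tool_pos: [0.4745, 0.1956, 0.0746]
ee_rot: [3.141, 0.0, 3.141]
wrist_force: [0.5, 0.7, -1.3]
width: 0.0598
finger_force: 30.0
```

Call:
servo_tool:
  targets:
    - [0, 0, 0.1, 0]
    - [0, 0, 0.2, 0]
    - [0, 0, 0.25, 0]
    - [0, 0, 0.3, 0]
    - [0, 0, 0.3, 0]
    - [0, 0, 0.3, 0]

```text
time: 9.88
tool_pos: [0.4744, 0.1956, 0.0715]
ee_rot: [3.141, 0.0, 3.141]
wrist_force: [0.4, -0.3, -1.4]
width: 0.0593
finger_force: 30.0
```

Call:
servo_tool:
  targets:
    - [0, 0, 0.05, 0]
    - [0, 0, 0.05, 0]
    - [0, 0, 0.1, 0]
    - [0, 0, 0.1, 0]

```text
time: 10.38
tool_pos: [0.4744, 0.1955, 0.0715]
ee_rot: [3.141, 0.0, 3.141]
wrist_force: [-2.0, -0.5, 4.7]
width: 0.0596
finger_force: 30.0
```

Call:
servo_tool:
  targets:
    - [0, 0, 0, 0]
    - [0, 0, 0, 0]
    - [0, 0, 0, 0]
    - [0, 0, 0, 0]
  claw: 0

```text
time: 10.88
tool_pos: [0.4743, 0.1955, 0.0703]
ee_rot: [-3.142, -0.0, 3.141]
wrist_force: [0.0, 0.2, -0.1]
width: 0.0929
finger_force: 0.1
```

Call:
servo_tool:
  targets:
    - [0, 0, -2, 0]
    - [0, 0, -7, 0]
    - [0, 0, -13, 0]
    - [0, 0, -17, 0]
    - [0, 0, -17, 0]
    - [0, 0, -17, 0]
    - [0, 0, -17, 0]

```text
time: 11.75
tool_pos: [0.4734, 0.1952, 0.2379]
ee_rot: [-3.14, -0.004, 3.141]
wrist_force: [0.2, -0.0, -0.7]
width: 0.0938
finger_force: 0.0
```

Run:
```python
from h import *
o=get_obs();print(o["time"],o["tool_pos"],o["ee_rot"],o["width"])
m=camera_model("wrist");im=snapshot("wrist");cv2.imwrite("pics/w4.png",im)
g=cv2.cvtColor(im,cv2.COLOR_BGR2GRAY);c=proj(m,(.4757,.1943,.08));print(c)
cv2.imwrite("pics/w4c.png",cv2.resize(im[100:340,200:460],None,fx=2,fy=2))
print("to SH",go(.4677,-.1612,.24,np.pi))
```

```text
11.75 [0.47340298 0.19521738 0.23790116] [-3.14038296 -0.00432979  3.14069835] 0.09378643390109835
[325.95586515 196.29858073]
to SH (array([  0.55, -35.64,  -0.14]), -0.1)
```

View pics/w4c.png

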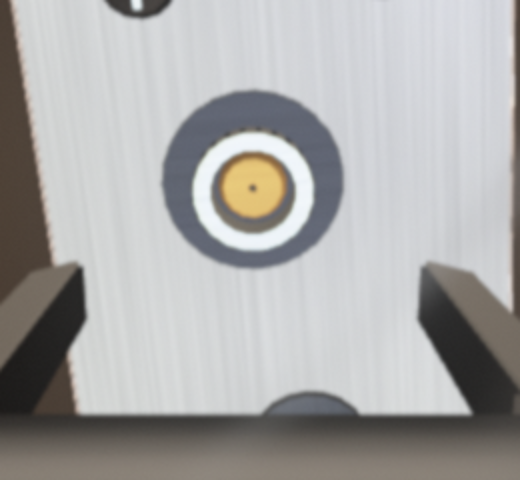

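The head sits flat around the spigot: ring centred at crop (253,190), spigot dot at (252,187). On to the small head.

Call:
servo_tool:
  targets:
    - [0.6, -35.7, 0, 0]
    - [0.6, -35.7, 0, 0]
    - [0.6, -35.7, 0, 0]
    - [0.6, -35.7, 0, 0]
    - [0.6, -35.7, 0, 0]
    - [0.6, -35.7, 5, 0]
    - [0.6, -35.7, 11, 0]
    - [0.6, -35.7, 16, 0]

```text
time: 12.8
tool_pos: [0.4663, -0.1618, 0.0767]
ee_rot: [3.14, -0.003, 3.139]
wrist_force: [-0.6, 0.6, -0.0]
width: 0.0945
finger_force: 0.0
```

Call:
servo_tool:
  targets:
    - [0, 0, 0, 0]
    - [0, 0, 0, 0]
    - [0, 0, 0, 0]
    - [0, 0, 0, 0]
    - [0, 0, 0, 0]

```text
time: 13.42
tool_pos: [0.4687, -0.1617, 0.0817]
ee_rot: [-3.141, 0.002, 3.141]
wrist_force: [-0.5, -0.5, -1.1]
width: 0.0939
finger_force: 0.0
```

```bash
python3 -c "
from h import *
print(go(.4677,-.1612,.020,np.pi),get_obs()['tool_pos'])"
```

```text
(array([0.12, 0.05, 6.17]), -0.0) [ 0.46872833 -0.1616764   0.08168765]
```

Call:
servo_tool:
  targets:
    - [0.1, 0.05, 2, 0]
    - [0.1, 0.05, 4, 0]
    - [0.1, 0.05, 5.2, 0]
    - [0.1, 0.05, 5.8, 0]
    - [0.1, 0.05, 6.1, 0]
    - [0.1, 0.05, 6.1, 0]
    - [0.1, 0.05, 6.1, 0]

```text
time: 14.3
tool_pos: [0.4675, -0.1612, 0.0201]
ee_rot: [-3.141, 0.001, 3.141]
wrist_force: [-0.0, -0.2, 0.2]
width: 0.0939
finger_force: 0.0
```

Call:
servo_tool:
  targets:
    - [0, 0, 0, 0]
    - [0, 0, 0, 0]
    - [0, 0, 0, 0]
    - [0, 0, 0, 0]
    - [0, 0, 0, 0]
    - [0, 0, 0, 0]
    - [0, 0, 0, 0]
    - [0, 0, 0, 0]
  claw: 255

```text
time: 15.3
tool_pos: [0.467, -0.1609, 0.0194]
ee_rot: [3.141, 0.0, 3.141]
wrist_force: [0.2, -0.5, 0.2]
width: 0.0395
finger_force: 30.0
```

Call:
servo_tool:
  targets:
    - [0, 0, 0, 0]
    - [0, 0, 0, 0]

```text
time: 15.55
tool_pos: [0.467, -0.1609, 0.0194]
ee_rot: [3.141, -0.0, 3.141]
wrist_force: [0.4, 1.0, 0.7]
width: 0.0398
finger_force: 30.0
```

Call:
servo_tool:
  targets:
    - [0, 0, -1, 0]
    - [0, 0, -4, 0]
    - [0, 0, -10, 0]
    - [0, 0, -14, 0]
    - [0, 0, -14, 0]
    - [0, 0, -14, 0]

```text
time: 16.3
tool_pos: [0.4664, -0.1607, 0.1584]
ee_rot: [3.141, -0.002, 3.141]
wrist_force: [0.3, -0.3, -0.9]
width: 0.0396
finger_force: 30.0
```

Call:
servo_tool:
  targets:
    - [-16.5, 38.8, 0, 0]
    - [-16.5, 38.8, 0, 0]
    - [-16.5, 38.8, 0, 0]
    - [-16.5, 38.8, 0, 0]
    - [-16.5, 38.8, 0, 0]
    - [-16.5, 38.8, 0, 0]
    - [-16.5, 38.8, 0, 0]
    - [-16.5, 38.8, 0, 0]

```text
time: 17.3
tool_pos: [0.6312, 0.2298, 0.1547]
ee_rot: [-3.141, -0.007, -3.138]
wrist_force: [-0.1, -0.4, -1.0]
width: 0.0396
finger_force: 30.0
```

Call:
servo_tool:
  targets:
    - [0, 0, 0, 0]
    - [0, 0, 0, 0]
    - [0, 0, 0, 0]
    - [0, 0, 0, 0]
    - [0, 0, 0, 0]

```text
time: 17.92
tool_pos: [0.6324, 0.2265, 0.1598]
ee_rot: [3.141, 0.0, 3.14]
wrist_force: [-1.0, -0.9, -1.9]
width: 0.0394
finger_force: 30.0
```

Run:
```python
from h import *
o=get_obs();print(o["time"],o["tool_pos"],o["ee_rot"],o["width"])
m=camera_model("wrist");im=snapshot("wrist");cv2.imwrite("pics/w5.png",im);g=cv2.cvtColor(im,cv2.COLOR_BGR2GRAY)
z=o["tool_pos"][2]+.0086;c=proj(m,(o["tool_pos"][0],o["tool_pos"][1],z));print("c",c)
for t in(205,220):
    b=cv2.convexHull(blob(cv2.inRange(g,t,255),c,44))[:,0];b=b[b[:,1]<c[1]+25];print(cv2.boundingRect(b),circ(ray(m,b,z)),len(b))
s=proj(m,(.633,.2275,.056));print("base",s)
pl=cv2.inRange(g,0,140);b=blob(pl,s,60);b=b[b[:,1]<s[1]-6];print(circ(ray(m,b,.056)))
cv2.imwrite("pics/w5c.png",cv2.resize(im[120:340,200:460],None,fx=2,fy=2))
print(go(.633,.2275,.0714))
```

```text
17.925 [0.63241146 0.22648794 0.1598374 ] [3.14136356e+00 4.76463762e-04 3.14014919e+00] 0.03937132983669212
c [327.43149182 264.82131777]
(288, 229, 77, 56) (array([0.6327, 0.2256]), np.float64(38.2), 26, np.float64(0.12)) 26
(288, 229, 76, 56) (array([0.6325, 0.2256]), np.float64(37.7), 28, np.float64(0.05)) 28
base [328.04365717 208.00964079]
(array([0.6331, 0.2277]), np.float64(69.0), 108, np.float64(0.13))
(array([-0.06,  0.09,  8.84]), 0.0)
```

View pics/w5c.png

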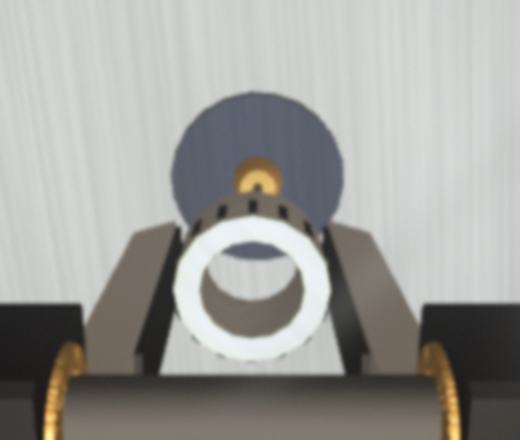

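The small head is held level, top centred at crop (252,288). The spigot dot is at (257,188) and the offset is about 2 mm, so I'll correct it and lower.

Call:
servo_tool:
  targets:
    - [-0.05, 0.15, 2, 0]
    - [-0.05, 0.15, 5, 0]
    - [-0.05, 0.15, 6.5, 0]
    - [-0.05, 0.15, 7, 0]
    - [-0.05, 0.15, 7.5, 0]
    - [-0.05, 0.15, 8, 0]
    - [-0.05, 0.15, 8.3, 0]
    - [-0.05, 0.15, 8.5, 0]

```text
time: 18.98
tool_pos: [0.633, 0.2284, 0.0747]
ee_rot: [3.141, 0.001, 3.141]
wrist_force: [0.5, 0.2, 0.0]
width: 0.0392
finger_force: 30.0
```

Call:
servo_tool:
  targets:
    - [0, 0, 0.1, 0]
    - [0, 0, 0.2, 0]
    - [0, 0, 0.25, 0]
    - [0, 0, 0.3, 0]
    - [0, 0, 0.35, 0]
    - [0, 0, 0.35, 0]

```text
time: 19.73
tool_pos: [0.633, 0.2284, 0.0715]
ee_rot: [3.141, 0.0, 3.141]
wrist_force: [-1.5, -1.3, 2.3]
width: 0.0395
finger_force: 30.0
```

Call:
servo_tool:
  targets:
    - [0, 0, 0, 0]
    - [0, 0, 0, 0]
    - [0, 0, 0, 0]
    - [0, 0, 0, 0]
    - [0, 0, 0, 0]
  claw: 0

```text
time: 20.35
tool_pos: [0.6329, 0.2284, 0.0709]
ee_rot: [3.142, 0.0, 3.141]
wrist_force: [-0.0, 0.5, -0.2]
width: 0.086
finger_force: 0.0
```

Call:
servo_tool:
  targets:
    - [0, 0, -2, 0]
    - [0, 0, -7, 0]
    - [0, 0, -13, 0]
    - [0, 0, -17, 0]
    - [0, 0, -17, 0]
    - [0, 0, -17, 0]
    - [0, 0, -17, 0]
    - [0, 0, -17, 0]

```text
time: 21.35
tool_pos: [0.6323, 0.2282, 0.2388]
ee_rot: [-3.141, -0.004, 3.141]
wrist_force: [-0.9, -0.9, -0.8]
width: 0.0938
finger_force: 0.0
```

Run:
```python
from h import *
o=get_obs();print(o["time"],o["tool_pos"],o["width"])
m=camera_model("wrist");im=snapshot("wrist")
cv2.imwrite("pics/w6c.png",cv2.resize(im[40:280,190:470],None,fx=2,fy=2))
g=cv2.cvtColor(im,cv2.COLOR_BGR2GRAY)
np.save("w6.npy",m,allow_pickle=True);cv2.imwrite("pics/w6.png",im)
print(proj(m,(.633,.2275,.08)),proj(m,(.4757,.1943,.08)))
print("to LC",go(.6037,-.3105,.08,np.pi))
```

```text
21.35 [0.63226409 0.22819161 0.23882121] 0.09379159742512301
[326.11958417 194.40861661] [287.73324204  17.32140772]
to LC (array([  2.78, -53.86,  15.97]), -0.1)
```

View pics/w6c.png

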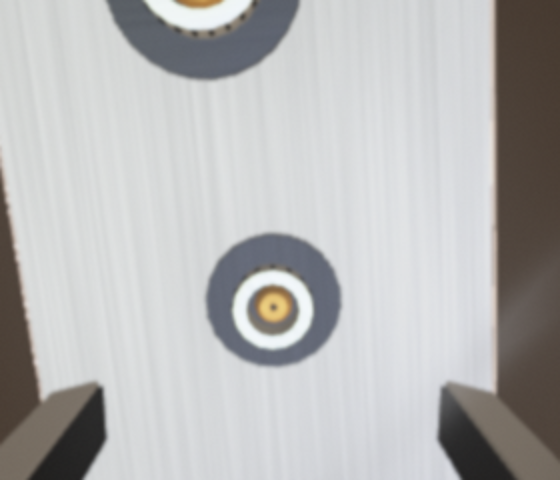

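Both heads are seated concentrically: small ring at crop (273,309), its spigot dot at (273,307). Next, a clear view of the caps.

Call:
servo_tool:
  targets:
    - [-0.8, -46.8, 0, 0]
    - [-0.8, -46.8, 0, 0]
    - [-0.8, -46.8, 0, 0]
    - [-0.8, -46.8, 0, 0]
    - [-0.8, -46.8, 0, 0]
    - [-0.8, -46.8, 0, 0]
    - [-0.8, -46.8, 0, 0]
    - [-0.8, -46.8, 0, 0]

```text
time: 22.4
tool_pos: [0.6396, -0.2432, 0.2397]
ee_rot: [3.141, -0.002, 3.137]
wrist_force: [0.0, -0.1, 0.8]
width: 0.0938
finger_force: 0.0
```

Call:
servo_tool:
  targets:
    - [0, 0, 0, 0]
    - [0, 0, 0, 0]
    - [0, 0, 0, 0]
    - [0, 0, 0, 0]
    - [0, 0, 0, 0]

```text
time: 23.02
tool_pos: [0.6406, -0.2388, 0.2412]
ee_rot: [-3.142, 0.0, -3.141]
wrist_force: [0.3, 0.3, 1.1]
width: 0.0942
finger_force: 0.0
```

Run:
```python
from h import *
o=get_obs();print(o["time"],o["tool_pos"],o["ee_rot"])
m=camera_model("wrist");im=snapshot("wrist");cv2.imwrite("pics/w7.png",im);g=cv2.cvtColor(im,cv2.COLOR_BGR2GRAY)
for n,p,r in(("LC",(.6037,-.3105,.022),36),("SC",(.622,-.1681,.022),26)):
    s=proj(m,p)
    for t in(90,120):
        b=cv2.convexHull(blob(cv2.inRange(g,0,t),s,r))[:,0];print(n,s.round(),t,cv2.boundingRect(b),circ(ray(m,b,.022)),len(b))
for f,p,r in(("w4",(.4757,.1943,.08),34),("w6",(.633,.2275,.08),24)):
    im=cv2.imread(f"pics/{f}.png");g=cv2.cvtColor(im,cv2.COLOR_BGR2GRAY)
    if f=="w6":
        m=np.load("w6.npy",allow_pickle=True).item();b=cv2.convexHull(blob(cv2.inRange(g,215,255),proj(m,p),r-1))[:,0];print("SH",circ(ray(m,b,.08)),len(b))
```

```text
23.025 [ 0.64064849 -0.23878183  0.24123924] [-3.14154379e+00  3.58707590e-04 -3.14127444e+00]
LC [263. 149.] 90 (236, 124, 56, 56) (array([ 0.6061, -0.31  ]), np.float64(62.6), 29, np.float64(0.16)) 29
LC [263. 149.] 120 (235, 123, 57, 57) (array([ 0.6062, -0.31  ]), np.float64(63.6), 31, np.float64(0.14)) 31
SC [389. 166.] 90 (370, 150, 38, 37) (array([ 0.6245, -0.1682]), np.float64(42.7), 22, np.float64(0.18)) 22
SC [389. 166.] 120 (369, 149, 39, 38) (array([ 0.6246, -0.1683]), np.float64(43.8), 25, np.float64(0.19)) 26
SH (array([0.6332, 0.2273]), np.float64(37.8), 23, np.float64(0.05)) 23
```

Call:
servo_tool:
  targets:
    - [3.4, -7.2, 5, 0]
    - [3.4, -7.2, 10, 0]
    - [3.4, -7.2, 15, 0]
    - [3.4, -7.2, 17.5, 0]
    - [3.4, -7.2, 18, 0]
    - [3.4, -7.2, 18, 0]
    - [3.4, -7.2, 18, 0]
    - [3.4, -7.2, 18, 0]

```text
time: 24.08
tool_pos: [0.6074, -0.312, 0.0631]
ee_rot: [-3.14, 0.003, 3.141]
wrist_force: [0.5, -0.3, -0.2]
width: 0.0941
finger_force: 0.0
```

```bash
python3 -c "
from h import *
print(go(.6065,-.3105,.021,np.pi),get_obs()['tool_pos'])"
```

```text
(array([0.11, 0.16, 4.2 ]), -0.0) [ 0.60742912 -0.31203043  0.06305121]
```

Call:
servo_tool:
  targets:
    - [0.1, 0.1, 1.5, 0]
    - [0.1, 0.1, 3, 0]
    - [0.1, 0.1, 3.7, 0]
    - [0.1, 0.1, 4.1, 0]
    - [0.1, 0.1, 4.1, 0]
    - [0.1, 0.1, 4.1, 0]

```text
time: 24.82
tool_pos: [0.6058, -0.3108, 0.0205]
ee_rot: [-3.141, 0.001, 3.141]
wrist_force: [0.5, -0.1, 0.3]
width: 0.0943
finger_force: 0.0
```

Call:
servo_tool:
  targets:
    - [0, 0, 0, 0]
    - [0, 0, 0, 0]
    - [0, 0, 0, 0]
    - [0, 0, 0, 0]
    - [0, 0, 0, 0]
    - [0, 0, 0, 0]
    - [0, 0, 0, 0]
    - [0, 0, 0, 0]
  claw: 255

```text
time: 25.82
tool_pos: [0.6055, -0.3104, 0.0201]
ee_rot: [3.141, 0.0, 3.141]
wrist_force: [-1.4, 1.3, 1.9]
width: 0.0648
finger_force: 30.0
```

Call:
servo_tool:
  targets:
    - [0, 0, -1, 0]
    - [0, 0, -4, 0]
    - [0, 0, -10, 0]
    - [0, 0, -15, 0]
    - [0, 0, -15, 0]
    - [0, 0, -15, 0]

```text
time: 26.58
tool_pos: [0.6047, -0.3104, 0.1681]
ee_rot: [3.14, -0.002, 3.141]
wrist_force: [0.1, -0.1, -3.6]
width: 0.0647
finger_force: 30.0
```

Call:
servo_tool:
  targets:
    - [13.1, 50.5, 0, 0]
    - [13.1, 50.5, 0, 0]
    - [13.1, 50.5, 0, 0]
    - [13.1, 50.5, 0, 0]
    - [13.1, 50.5, 0, 0]
    - [13.1, 50.5, 0, 0]
    - [13.1, 50.5, 0, 0]
    - [13.1, 50.5, 0, 0]

```text
time: 27.58
tool_pos: [0.4778, 0.1748, 0.1664]
ee_rot: [-3.14, -0.006, 3.14]
wrist_force: [0.9, 0.2, -2.7]
width: 0.065
finger_force: 30.0
```

Call:
servo_tool:
  targets:
    - [0, 0, 0, 0]
    - [0, 0, 0, 0]
    - [0, 0, 0, 0]
    - [0, 0, 0, 0]
    - [0, 0, 0, 0]
    - [0, 0, 0, 0]
    - [0, 0, 0, 0]

```text
time: 28.45
tool_pos: [0.4804, 0.1733, 0.1701]
ee_rot: [3.141, 0.0, 3.14]
wrist_force: [-0.6, 0.5, -2.7]
width: 0.0653
finger_force: 30.0
```

Run:
```python
from h import *
o=get_obs();print(o["time"],o["tool_pos"],o["ee_rot"],o["width"])
m=camera_model("wrist");im=snapshot("wrist");cv2.imwrite("pics/w8.png",im);g=cv2.cvtColor(im,cv2.COLOR_BGR2GRAY)
z=o["tool_pos"][2]+.0017;c=proj(m,(*o["tool_pos"][:2],z));print("c",c,"head",proj(m,(.475,.1948,.08)))
cv2.imwrite("pics/w8c.png",cv2.resize(im[120:340,200:460],None,fx=2,fy=2))
```

```text
28.45 [0.48037638 0.17332904 0.17006197] [3.14145052e+00 1.38729873e-04 3.14037478e+00] 0.06528767806628635
c [327.35946762 259.21534864] head [354.51654866 205.12262283]
```

View pics/w8c.png

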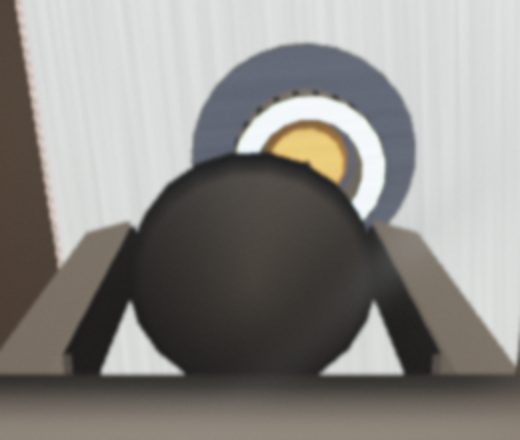

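The cap is held level, disc at crop (253,270). The move stopped about 2 cm short of the head, whose ring is at crop (310,165). I'll measure the offset.

Run:
```python
from h import *
o=get_obs();m=camera_model("wrist");im=cv2.imread("pics/w8.png");g=cv2.cvtColor(im,cv2.COLOR_BGR2GRAY)
z=o["tool_pos"][2]+.0017;c=proj(m,(*o["tool_pos"][:2],z))
e=cv2.Canny(g,40,100);ys,xs=np.nonzero(e);P=np.c_[xs,ys]
def arc(cx,z,r,tol,rowmax,rowmin=0):
    p=P[(P[:,1]<rowmax)&(P[:,1]>rowmin)];W=ray(m,p,z);d=np.hypot(*(W[:,:2]-cx).T);return circ(W[abs(d-r)<tol])
cap=np.array([o["tool_pos"][0]+.001,o["tool_pos"][1]])
for _ in range(3): 
    a=arc(cap,z,.0325,.003,280,190);cap=a[0]
print("cap",a)
h=np.array([.475,.1948])
for _ in range(3):
    a=arc(h,.08,.030,.0025,215);h=a[0]
print("head",a); print("shift tool cm",(cap-h)[0]*100,(h-cap)[1]*100,o["tool_pos"])
```

```text
cap (array([0.4797, 0.1732]), np.float64(65.8), 140, np.float64(0.16))
head (array([0.4751, 0.1944]), np.float64(59.2), 114, np.float64(0.14))
shift tool cm 0.4599999999999993 2.1199999999999997 [0.48035322 0.17339949 0.17007499]
```

Call:
servo_tool:
  targets:
    - [0.45, 2.1, 1, 0]
    - [0.45, 2.1, 3.5, 0]
    - [0.45, 2.1, 5.5, 0]
    - [0.45, 2.1, 6.5, 0]
    - [0.45, 2.1, 6.9, 0]
    - [0.45, 2.1, 7.2, 0]
    - [0.45, 2.1, 7.5, 0]
    - [0.45, 2.1, 7.7, 0]

```text
time: 29.5
tool_pos: [0.4761, 0.1945, 0.0933]
ee_rot: [3.141, 0.001, 3.141]
wrist_force: [0.9, -1.0, -2.9]
width: 0.0647
finger_force: 30.0
```

Call:
servo_tool:
  targets:
    - [0, 0, 0.1, 0]
    - [0, 0, 0.2, 0]
    - [0, 0, 0.25, 0]
    - [0, 0, 0.3, 0]
    - [0, 0, 0.35, 0]
    - [0, 0, 0.35, 0]

```text
time: 30.25
tool_pos: [0.4758, 0.1945, 0.0894]
ee_rot: [3.142, -0.0, 3.141]
wrist_force: [-0.9, 0.7, -3.5]
width: 0.0646
finger_force: 30.0
```

Call:
servo_tool:
  targets:
    - [0, 0, 0.05, 0]
    - [0, 0, 0.1, 0]
    - [0, 0, 0.1, 0]

```text
time: 30.62
tool_pos: [0.4759, 0.1945, 0.089]
ee_rot: [3.141, 0.0, 3.141]
wrist_force: [-0.9, -0.5, 0.8]
width: 0.0646
finger_force: 30.0
```

Call:
servo_tool:
  targets:
    - [0, 0, 0, 0]
    - [0, 0, 0, 0]
    - [0, 0, 0, 0]
    - [0, 0, 0, 0]
    - [0, 0, 0, 0]
  claw: 0

```text
time: 31.25
tool_pos: [0.4758, 0.1945, 0.0885]
ee_rot: [3.141, 0.0, 3.141]
wrist_force: [-0.9, -0.1, 0.5]
width: 0.094
finger_force: 0.0
```

Call:
servo_tool:
  targets:
    - [0, 0, -2, 0]
    - [0, 0, -7, 0]
    - [0, 0, -12, 0]
    - [0, 0, -15, 0]
    - [0, 0, -15, 0]
    - [0, 0, -15, 0]
    - [0, 0, -15, 0]

```text
time: 32.12
tool_pos: [0.4749, 0.1942, 0.236]
ee_rot: [-3.14, -0.004, 3.141]
wrist_force: [0.3, 0.2, -0.8]
width: 0.0942
finger_force: 0.0
```

Run:
```python
from h import *
o=get_obs();print(o["time"],o["tool_pos"],o["width"])
m=camera_model("wrist");im=snapshot("wrist");cv2.imwrite("pics/w9.png",im)
g=cv2.cvtColor(im,cv2.COLOR_BGR2GRAY);b=cv2.convexHull(blob(cv2.inRange(g,0,65),proj(m,(.475,.1945,.091)),50))[:,0]
print(circ(ray(m,b,.091)),cv2.boundingRect(b))
print("to SC",go(.625,-.1685,.08,np.pi))
cv2.imwrite("pics/w9c.png",cv2.resize(im[60:340,200:460],None,fx=2,fy=2))
```

```text
32.125 [0.47485251 0.19421403 0.2359658 ] 0.09419290656985145
(array([0.476 , 0.1935]), np.float64(64.4), 35, np.float64(0.1)) (292, 163, 69, 68)
to SC (array([-15.09, -36.25,  15.6 ]), -0.1)
```

View pics/w9c.png

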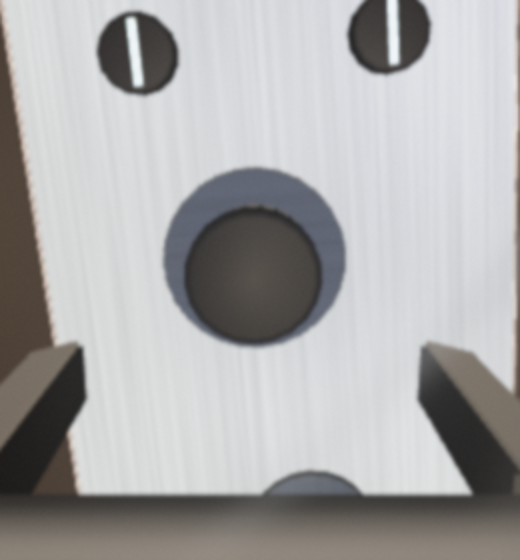

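The large cap sits level and centred, at crop (253,275), on its head. Now the small cap.

Call:
servo_tool:
  targets:
    - [-15.0, -36.3, 0, 0]
    - [-15.0, -36.3, 0, 0]
    - [-15.0, -36.3, 0, 0]
    - [-15.0, -36.3, 0, 0]
    - [-15.0, -36.3, 0, 0]
    - [-15.0, -36.3, 0, 0]
    - [-15.0, -36.3, 0, 0]
    - [-15.0, -36.3, 5, 0]

```text
time: 33.17
tool_pos: [0.628, -0.1707, 0.1918]
ee_rot: [-3.139, 0.009, 3.139]
wrist_force: [0.8, 1.1, -0.6]
width: 0.0939
finger_force: 0.0
```

Call:
servo_tool:
  targets:
    - [0, 0, 4, 0]
    - [0, 0, 8, 0]
    - [0, 0, 11, 0]
    - [0, 0, 11, 0]
    - [0, 0, 11, 0]
    - [0, 0, 11, 0]
    - [0, 0, 11, 0]

```text
time: 34.05
tool_pos: [0.6264, -0.1689, 0.0803]
ee_rot: [-3.141, 0.003, 3.141]
wrist_force: [-0.2, -0.4, -0.1]
width: 0.0942
finger_force: 0.0
```

```bash
python3 -c "
from h import *
print(go(.625,-.1685,.0205,np.pi),get_obs()['tool_pos'])"
```

```text
(array([0.15, 0.04, 5.98]), -0.0) [ 0.62637012 -0.16886266  0.08028193]
```

Call:
servo_tool:
  targets:
    - [0.1, 0, 2, 0]
    - [0.1, 0, 4, 0]
    - [0.1, 0, 5.2, 0]
    - [0.1, 0, 5.7, 0]
    - [0.1, 0, 5.9, 0]
    - [0.1, 0, 5.9, 0]
    - [0.1, 0, 5.9, 0]

```text
time: 34.92
tool_pos: [0.625, -0.1688, 0.0203]
ee_rot: [-3.141, 0.001, 3.141]
wrist_force: [-0.4, -0.3, 0.7]
width: 0.0937
finger_force: 0.0
```

Call:
servo_tool:
  targets:
    - [0, 0, 0, 0]
    - [0, 0, 0, 0]
    - [0, 0, 0, 0]
    - [0, 0, 0, 0]
    - [0, 0, 0, 0]
    - [0, 0, 0, 0]
    - [0, 0, 0, 0]
    - [0, 0, 0, 0]
  claw: 255

```text
time: 35.92
tool_pos: [0.6245, -0.1685, 0.0195]
ee_rot: [3.141, 0.0, 3.141]
wrist_force: [-0.0, 0.7, 1.0]
width: 0.045
finger_force: 30.0
```

Call:
servo_tool:
  targets:
    - [0, 0, 0, 0]
    - [0, 0, 0, 0]

```text
time: 36.17
tool_pos: [0.6245, -0.1686, 0.0195]
ee_rot: [3.141, 0.0, 3.141]
wrist_force: [0.8, 0.8, 0.0]
width: 0.045
finger_force: 30.0
```

Call:
servo_tool:
  targets:
    - [0, 0, -1, 0]
    - [0, 0, -4, 0]
    - [0, 0, -10, 0]
    - [0, 0, -15, 0]
    - [0, 0, -15, 0]
    - [0, 0, -15, 0]

```text
time: 36.92
tool_pos: [0.624, -0.1686, 0.1686]
ee_rot: [3.141, -0.001, 3.141]
wrist_force: [-0.0, 0.3, -2.1]
width: 0.0447
finger_force: 30.0
```

Call:
servo_tool:
  targets:
    - [-0.9, 37.1, 0, 0]
    - [-0.9, 37.1, 0, 0]
    - [-0.9, 37.1, 0, 0]
    - [-0.9, 37.1, 0, 0]
    - [-0.9, 37.1, 0, 0]
    - [-0.9, 37.1, 0, 0]
    - [-0.9, 37.1, 0, 0]
    - [-0.9, 37.1, 0, 0]

```text
time: 37.92
tool_pos: [0.6328, 0.2017, 0.1667]
ee_rot: [-3.14, -0.004, 3.141]
wrist_force: [0.4, 0.2, -0.8]
width: 0.0448
finger_force: 30.0
```

Call:
servo_tool:
  targets:
    - [0, 0, 0, 0]
    - [0, 0, 0, 0]
    - [0, 0, 0, 0]
    - [0, 0, 0, 0]
    - [0, 0, 0, 0]
    - [0, 0, 0, 0]

```text
time: 38.67
tool_pos: [0.6338, 0.2024, 0.1695]
ee_rot: [3.142, -0.0, 3.141]
wrist_force: [0.3, -0.4, -0.3]
width: 0.045
finger_force: 30.0
```

Run:
```python
from h import *
o=get_obs();print(o["time"],o["tool_pos"],o["ee_rot"],o["width"])
m=camera_model("wrist");im=snapshot("wrist");cv2.imwrite("pics/w10.png",im);g=cv2.cvtColor(im,cv2.COLOR_BGR2GRAY)
z=o["tool_pos"][2]+.0025;c=proj(m,(*o["tool_pos"][:2],z))
e=cv2.Canny(g,40,100);ys,xs=np.nonzero(e);P=np.c_[xs,ys]
def arc(cx,z,r,tol,rowmax,rowmin=0):
    p=P[(P[:,1]<rowmax)&(P[:,1]>rowmin)];W=ray(m,p,z);d=np.hypot(*(W[:,:2]-cx).T);return circ(W[abs(d-r)<tol])
cap=o["tool_pos"][:2]
for _ in range(3): a=arc(cap,z,.0225,.003,c[1]+15,190);cap=a[0]
print("cap",a,c)
h=np.array([.6332,.2275])
for _ in range(3): a=arc(h,.08,.020,.0025,230);h=a[0]
print("head",a,proj(m,(*h,.08))); print("shift tool cm",(cap-h)[0]*100,(h-cap)[1]*100)
cv2.imwrite("pics/w10c.png",cv2.resize(im[120:340,200:460],None,fx=2,fy=2))
```

```text
38.675 [0.6337705  0.20238156 0.16947987] [ 3.14153963e+00 -5.03773465e-05  3.14081310e+00] 0.0450092437289727
cap (array([0.632 , 0.2017]), np.float64(46.1), 99, np.float64(0.15)) [327.36368039 259.7498533 ]
head (array([0.6331, 0.2272]), np.float64(39.3), 104, np.float64(0.15)) [358.76479583 211.13413181]
shift tool cm -0.10999999999999899 2.5500000000000025
```

View pics/w10c.png

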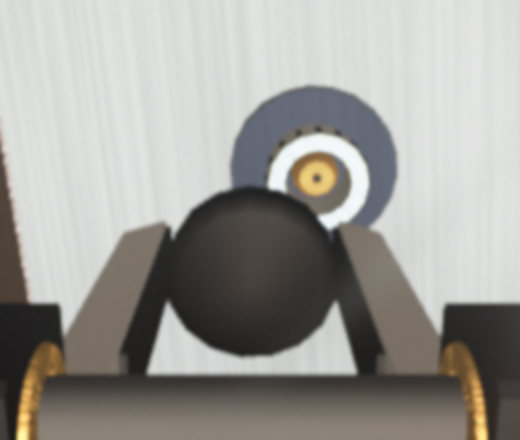

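The small cap is held level at crop (253,270). The seated head is at crop (318,180), so the shift is −0.1, +2.55 cm.

Call:
servo_tool:
  targets:
    - [-0.1, 2.55, 1, 0]
    - [-0.1, 2.55, 3.5, 0]
    - [-0.1, 2.55, 5.5, 0]
    - [-0.1, 2.55, 6.5, 0]
    - [-0.1, 2.55, 6.9, 0]
    - [-0.1, 2.55, 7.2, 0]
    - [-0.1, 2.55, 7.5, 0]
    - [-0.1, 2.55, 7.7, 0]

```text
time: 39.72
tool_pos: [0.6351, 0.2278, 0.093]
ee_rot: [3.141, 0.001, 3.141]
wrist_force: [-0.3, -0.5, -1.6]
width: 0.0447
finger_force: 30.0
```

Call:
servo_tool:
  targets:
    - [0, 0, 0.1, 0]
    - [0, 0, 0.2, 0]
    - [0, 0, 0.25, 0]
    - [0, 0, 0.3, 0]
    - [0, 0, 0.35, 0]
    - [0, 0, 0.35, 0]

```text
time: 40.48
tool_pos: [0.6348, 0.2279, 0.0889]
ee_rot: [3.142, -0.0, 3.141]
wrist_force: [-0.4, -0.2, -0.7]
width: 0.0445
finger_force: 30.0
```

Call:
servo_tool:
  targets:
    - [0, 0, 0.05, 0]
    - [0, 0, 0.1, 0]
    - [0, 0, 0.1, 0]

```text
time: 40.85
tool_pos: [0.6349, 0.2278, 0.0884]
ee_rot: [3.141, 0.0, 3.141]
wrist_force: [-0.8, -0.4, 0.3]
width: 0.0449
finger_force: 30.0
```

Call:
servo_tool:
  targets:
    - [0, 0, 0.05, 0]
    - [0, 0, 0.05, 0]

```text
time: 41.1
tool_pos: [0.6349, 0.2279, 0.0884]
ee_rot: [3.141, 0.001, 3.141]
wrist_force: [-2.5, -1.6, 4.6]
width: 0.045
finger_force: 30.0
```

Firm contact at the seated height, so I release.

Call:
servo_tool:
  targets:
    - [0, 0, -0.05, 0]
    - [0, 0, -0.05, 0]
    - [0, 0, -0.05, 0]
    - [0, 0, -0.05, 0]
    - [0, 0, -0.05, 0]
  claw: 0

```text
time: 41.72
tool_pos: [0.6348, 0.2279, 0.0879]
ee_rot: [3.142, -0.0, 3.141]
wrist_force: [0.0, 0.1, 0.3]
width: 0.0913
finger_force: 0.0
```

Call:
servo_tool:
  targets:
    - [0, 0, -2, 0]
    - [0, 0, -7, 0]
    - [0, 0, -12, 0]
    - [0, 0, -17, 0]
    - [0, 0, -17, 0]
    - [0, 0, -17, 0]
    - [0, 0, -17, 0]
    - [0, 0, -17, 0]

```text
time: 42.72
tool_pos: [0.6343, 0.2277, 0.2559]
ee_rot: [-3.141, -0.003, 3.141]
wrist_force: [-0.1, -0.1, -0.5]
width: 0.0936
finger_force: 0.0
```

Run:
```python
from h import *
o=get_obs();print(o["time"],o["tool_pos"],o["width"],o["wrist_force"])
m=camera_model("wrist");im=snapshot("wrist")
g=cv2.cvtColor(im,cv2.COLOR_BGR2GRAY);b=cv2.convexHull(blob(cv2.inRange(g,0,65),proj(m,(.633,.2275,.091)),38))[:,0]
print(circ(ray(m,b,.091)),cv2.boundingRect(b))
s=snapshot("scene")
cv2.imwrite("pics/end.png",np.hstack([im[:400,140:500],cv2.resize(s[100:300,150:500],None,fx=1.25,fy=2)]))
```

```text
42.725 [0.6342568  0.22770381 0.2559018 ] 0.09361492010063661 [-0.0569923  -0.10161471 -0.50153766]
(array([0.6342, 0.2267]), np.float64(44.1), 25, np.float64(0.13)) (304, 170, 44, 44)
```

View pics/end.png

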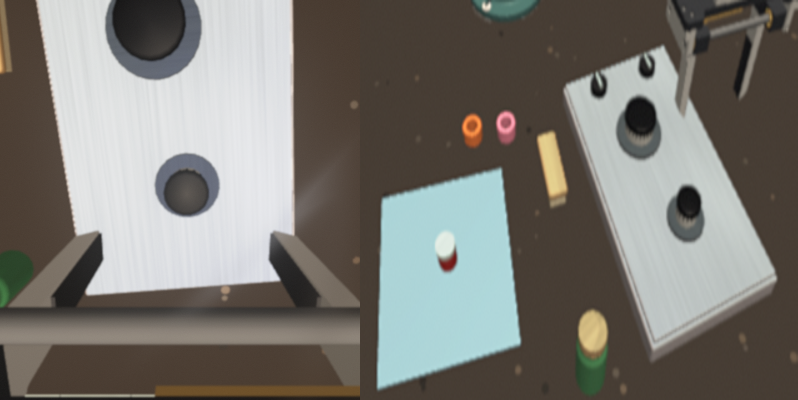

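Both burners are complete and level: large at (640,115), small at (687,202) in the right half. The tin, jar, brush and both look-alikes are where they were.

```bash
python3 -c "
from bench import *
print(close_job())"
```

```text
the job is handed in; nothing more can be done
None
```

The job is handed in: both burner heads are seated on their bases and then capped with the matching caps, everything level in the last pictures, no bystander or look-alike visibly moved, at about 43 s of the 147 s allowed.

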